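# Load a cartridge batch and raise the lab jack to the height probe

### The job

Clear the spent orange cartridge off the lab jack's platform into the red discard tray, and lay every fresh blue cartridge flat in the platform's white-rimmed bay, side by side and not stacked. Then raise the jack with its hand knob until the platform just touches the height gauge's sprung probe and the dial needle stands in the green arc, gently: the needle must never get to the red. Leave the vials, microplates and tip box where they are.

Things in the scene. Friction and masses are not known exactly. Their poses are not given: they have to be found in the camera images.
- spent_center (a point): spent cartridge: orange block with a black end strip, 56 mm long (its x), 34 mm wide (its y), 20 mm thick (z), 60 g, lying flat at the start; the point is its centre, half-way up. It starts in the bay on the jack's platform
- fresh1_center (a point): fresh cartridge: blue block with a white end strip and a clear window, 56 mm long (its x), 34 mm wide (its y), 20 mm thick (z), 60 g, lying flat at the start; the point is its centre, half-way up. It starts on the bench; between two and four fresh ones are present
- fresh2_center (a point): fresh cartridge: blue block with a white end strip and a clear window, 56 mm long (its x), 34 mm wide (its y), 20 mm thick (z), 60 g, lying flat at the start; the point is its centre, half-way up. It starts on the bench; between two and four fresh ones are present
- fresh3_center (a point): fresh cartridge: blue block with a white end strip and a clear window, 56 mm long (its x), 34 mm wide (its y), 20 mm thick (z), 60 g, lying flat at the start; the point is its centre, half-way up. It starts on the bench; between two and four fresh ones are present
- fresh4_center (a point): fresh cartridge: blue block with a white end strip and a clear window, 56 mm long (its x), 34 mm wide (its y), 20 mm thick (z), 60 g, lying flat at the start; the point is its centre, half-way up. It starts on the bench; between two and four fresh ones are present
- bay (a point): centre of the floor of the white-rimmed bay on the lab jack's platform. Inside, the bay is 133 mm along this point's x and 141 mm along its y, z up; its rim is 3 mm thick and stands 6 mm above the floor. It holds four cartridges in two rows and two columns
- stand: height gauge: a grey foot and steel post, 22 mm thick, with a white head (56 mm along x, 44 mm along y, 28 mm thick) on an arm. Origin under the post; its axes are parallel to the jack's. The head's centre is 66 mm along -y from the post, over the platform's bare end; its top with the dial is 169 mm above this origin, the top of the post 226 mm
- pad (a point): centre of the brass touch spot on the bare end of the platform's top face, 110 mm along the platform's +y from the bay's centre; level with the bay's floor
- platform (a joint): height of the jack's platform in m above its lowest position: 0 at the start, at most 0.040. The aluminium platform (140 along x, 200 along y, 10 mm thick) stands on a scissor jack, its top 95 mm above the bench when down, and rises straight up
- knob_grip (a point): the jack's yellow round fluted hand knob, 42 mm across and 26 mm tall, on a vertical axis on top of a grey gearbox on the robot's side of the jack, 135 mm from the platform's centre; the point is on the axis, half-way up the knob (108 mm above the bench). The knob stays at this height
- knob (a joint): angle of the hand knob in rad, 0 at the start, at most 10; it grows when turned CLOCKWISE seen from above, which raises the platform by 4 mm per rad (25 mm a turn). Friction torque about 0.12 N m; it holds wherever it is left
- probe_tip (a point): centre of the flat pink underside of the gauge's probe foot (22 mm across), above the brass touch spot. 18 to 32 mm above the lowered platform at the start, differing from start to start
- probe (a joint): how far the sprung probe is pushed up, in m: 0 when free, hard stop at 0.009; its spring takes about 0.8 N per mm (4.5 N at 5 mm)
- needle (a joint): needle of the dial on top of the white gauge head, rad clockwise from above from its rest, where it points to the stand's -x: it moves 0.3 rad per mm of probe travel. The green arc runs from 0.21 to 1.05 rad (0.7 to 3.5 mm), the red arc from 1.5 rad (5 mm) up
- discard_in (a point): centre of the inner floor of the red open discard tray, 120 (x) x 105 (y) x 35 mm outside, walls 4 mm; fixed to the bench; z up
- vial_a: a capped glass sample vial, 28 mm across, 55 mm tall, loose, a bystander; origin at the centre of its underside
- vial_b: a second such vial, a bystander
- plates: a stack of three white microplates with pink wells, 85 x 127 x 45 mm, loose, a bystander; origin at the centre of its underside
- tipbox: a blue pipette-tip box with a pale lid, 82 x 122 x 64 mm, loose, a bystander; origin at the centre of its underside

How it is judged (in metres and radians):
On the way, in this order (a step that is already met when the one before it is completed fails the run):
1. the spent cartridge is in the discard tray and every fresh cartridge lies in the bay, the probe not yet touched (x of spent_center in the frame of discard_in between -0.052 and 0.052 m and y of spent_center in the frame of discard_in between -0.045 and 0.045 m and z of spent_center in the frame of discard_in between 0 and 0.03 m and x of fresh1_center in the frame of bay between -0.055 and 0.055 m and y of fresh1_center in the frame of bay between -0.06 and 0.06 m and z of fresh1_center in the frame of bay between 0.004 and 0.0185 m and x of fresh2_center in the frame of bay between -0.055 and 0.055 m and y of fresh2_center in the frame of bay between -0.06 and 0.06 m and z of fresh2_center in the frame of bay between 0.004 and 0.0185 m and x of fresh3_center in the frame of bay between -0.055 and 0.055 m and y of fresh3_center in the frame of bay between -0.06 and 0.06 m and z of fresh3_center in the frame of bay between 0.004 and 0.0185 m and x of fresh4_center in the frame of bay between -0.055 and 0.055 m and y of fresh4_center in the frame of bay between -0.06 and 0.06 m and z of fresh4_center in the frame of bay between 0.004 and 0.0185 m and value of joint probe below 0.0004 m), for 0.2 s.
2. the platform has been raised until it pushes the probe up by 0.7 to 3.5 mm (needle in the green) (value of joint probe between 0.0007 and 0.0035 m), for 0.3 s.
At the end, for the whole second after the job is handed in: The spent cartridge lies in the discard tray; every fresh cartridge present lies on the floor of the bay (its centre within 55 mm along x and 60 mm along y of the bay's centre and less than 18.5 mm above the floor, so not stacked); the probe is pushed up by 0.7 to 3.5 mm, the needle in the green (all of step 2 and x of spent_center in the frame of discard_in between -0.052 and 0.052 m and y of spent_center in the frame of discard_in between -0.045 and 0.045 m and z of spent_center in the frame of discard_in between 0 and 0.03 m and x of fresh1_center in the frame of bay between -0.055 and 0.055 m and y of fresh1_center in the frame of bay between -0.06 and 0.06 m and z of fresh1_center in the frame of bay between 0.004 and 0.0185 m and x of fresh2_center in the frame of bay between -0.055 and 0.055 m and y of fresh2_center in the frame of bay between -0.06 and 0.06 m and z of fresh2_center in the frame of bay between 0.004 and 0.0185 m and x of fresh3_center in the frame of bay between -0.055 and 0.055 m and y of fresh3_center in the frame of bay between -0.06 and 0.06 m and z of fresh3_center in the frame of bay between 0.004 and 0.0185 m and x of fresh4_center in the frame of bay between -0.055 and 0.055 m and y of fresh4_center in the frame of bay between -0.06 and 0.06 m and z of fresh4_center in the frame of bay between 0.004 and 0.0185 m); the robot touches nothing.
It fails at once if the probe is pressed more than 5 mm up (about 4.5 N, the needle in the red) (value of joint probe above 0.005 m).
It fails at once if a bystander (vials, microplates, tip box) is moved by more than 30 mm (distance of any of vial_a, vial_b, plates, tipbox from where it was at the start of the episode above 0.03 m).
Of fresh1, fresh2, fresh3, fresh4 only 2 to 4 are there at a start; the rules pass over those that are not, and their reading is None.
At some moment in a run one of fresh1, fresh2, fresh3, fresh4 may be knocked a few centimetres aside while the robot is not near it.
Once in a run the grip may slacken for a moment while it holds something.
It also fails if it takes over 210 s, if anything falls off the work surface, if the arm or the gripper's body presses on something with over 40 N, if the wrist force passes 120 N, or if a joint passes its speed limit or range.

### The arm

A 6-joint arm with a two-finger parallel gripper is mounted at the origin on the work surface. World frame = base frame: x ahead of the robot, y to its left, z up, the work surface at z = 0. Lengths are in mm, angles in rad, forces in N, time in s.
With the tool pointing down it reaches from about 350 to 975 mm from the base axis. Payload 7.1 kg.
Tool frame: the origin (TCP) lies on the front face of the gripper's body, between the roots of the fingers; the fingertips stand 80 mm ahead of it and the grasp point (between the pads) lies 61 mm ahead of it (env.tips_ahead is the distance from the TCP to the fingertips, in mm); z points along the fingers, y is the direction in which the jaws open and shut (so a half turn about z gives the same grasp; the last joint's range is limited). The gripper opens to 88 mm and grips with 3 to 60 N. Pads are 20 mm wide; open, the fingers measure 115 mm over their backs; the gripper's body (75 mm by 178 mm) begins 61 mm behind the grasp point.
Start: joints at [-1.29, 0.423, 1.63, -0, 1.089, -0.019], TCP at [184.599, -597.1, 302.675] pointing down, gripper open.
Joint ranges: [-3, 3], [-0.9, 2.11], [0.09, 2.58], [-1.31, 4.45], [0.11, 2.69], [-2.54, 2.54]. Speed limits (rad/s): [2.39, 2.39, 3.01, 3.14, 3.14, 3.14].

### API

Orientations are given as a unit quaternion [x, y, z, w].
In Python, from station import env, set_gripper, viewer, workorder gives the robot as it stands. Calls block until the motion is done:
- env.reach(position, orientation): joint-space move of the TCP to a pose.
- env.move_l(position, rot=None, rate=150, f_stop=None): straight line of the TCP; rot=None keeps the orientation; rate is the mean speed in mm/s. With f_stop (N) it stops when the force on the tool has changed by that much, and returns True; else False.
- env.move_joints(angles): joint-space move.
- set_gripper(opening): finger opening in mm; the grip force is fixed at half the most; returns when the fingers have stopped.
- env.hold(seconds).
- env.ik(position, orientation): joint angles nearest the present ones, or None.
- env.read_state(): the state.
- viewer.camera(name): name is "scene" or "side" or "wrist"; returns the picture (480x640x3 uint8, blue, green, red); there is no depth.
- viewer.camera_params(name): a dict with "fx", "fy", "cx", "cy" (pixels), "pose" (4x4, takes a point from camera to world coordinates); the wrist camera has in their place "tool_from_camera" (4x4, takes a point from camera to tool coordinates, whose origin is the TCP and whose axes are the flange's). Camera axes: x right, y up, looking along -z (the intrinsics and any distortion apply to the point x, -y, -z); pixel columns grow to the right and rows downward; lengths in mm; the calibration is good to about 2 mm. The wrist camera is an equidistant fisheye: a pixel r from the principal point sees the ray r / f radians off the axis. A picture is of the moment at which its call begins: read the wrist's pose just before it. camera_params takes no time and is no camera call.
A pose or a line that the arm cannot do raises env.IKError and nothing moves.
- workorder.sign_off(): hands the job in, once; it reports no verdict.
The state is a dict: "time_s": time; "qpos": joint angles; "dq": joint speeds; "tau": joint torques, N m; "tool_pos": TCP position; "orientation": TCP orientation; "force": force on the tool from outside, world axes, zero at the start; "wrist_torque": the same for the moment, N m; "width": finger opening in mm.
Only numpy, scipy, OpenCV 4.12 (cv2) and the standard library are available. Lean on these libraries where they do the work, as an engineer would, in place of code of your own. Each camera call takes 0.05 s, during which the arm holds its last target.

## Working session

There is one attempt and no reset: what is moved stays moved. The work goes in short steps, each a Python script; the robot and the scene stay as the last script left them, time stands still between calls to the robot, and variables do not carry over. Pictures are saved under pics/ and viewed, and the job is handed in when it is done.

```bash
ls; mkdir -p pics; python3 - <<'E'
from station import env, set_gripper, viewer, workorder
import cv2
s=env.read_state();print(s['time_s'],s['tool_pos'],s['orientation'],s['width'],env.tips_ahead)
for n in ['scene','side','wrist']:
    cv2.imwrite(f'pics/{n}0.png',viewer.camera(n));print(n,viewer.camera_params(n))
E
```

```text
pics
0.0 [ 184.46314042 -596.69881424  301.915974  ] [ 9.88784417e-01  1.49347930e-01 -1.18759037e-04 -7.47583493e-04] 87.90087452131276 80.0
scene {'fx': 572.8885522230851, 'fy': 572.8885522230851, 'cx': 306.9218254996472, 'cy': 236.36429743568743, 'pose': array([[ 1.88089169e-01, -5.91481211e-01,  7.84074258e-01,
         1.71200174e+03],
       [ 9.82063824e-01,  1.02568208e-01, -1.58210016e-01,
        -2.11749355e+02],
       [ 1.31571603e-02,  7.99768554e-01,  6.00164269e-01,
         1.01931720e+03],
       [ 0.00000000e+00,  0.00000000e+00,  0.00000000e+00,
         1.00000000e+00]])}
side {'fx': 615.8115653966377, 'fy': 615.8115653966377, 'cx': 324.5596526731283, 'cy': 243.80608430303755, 'pose': array([[ 9.98019514e-01,  4.47157916e-02, -4.42441834e-02,
         5.25710751e+02],
       [-6.20837719e-02,  5.86889266e-01, -8.07283466e-01,
        -1.05301140e+03],
       [-1.01318829e-02,  8.08431499e-01,  5.88503065e-01,
         9.23737211e+02],
       [ 0.00000000e+00,  0.00000000e+00,  0.00000000e+00,
         1.00000000e+00]])}
wrist {'fx': 371.64829954431775, 'fy': 371.64829954431775, 'cx': 319.0070666164805, 'cy': 246.6443833253076, 'tool_from_camera': array([[ 1.24342132e-06,  9.68362250e-01,  2.49548697e-01,
         6.82862043e+01],
       [ 9.99999997e-01, -2.15660493e-05,  7.87033834e-05,
        -4.02556000e-01],
       [ 8.15951650e-05,  2.49548696e-01, -9.68362247e-01,
        -8.11941982e+01],
       [ 0.00000000e+00,  0.00000000e+00,  0.00000000e+00,
         1.00000000e+00]])}
```

View pics/scene0.png

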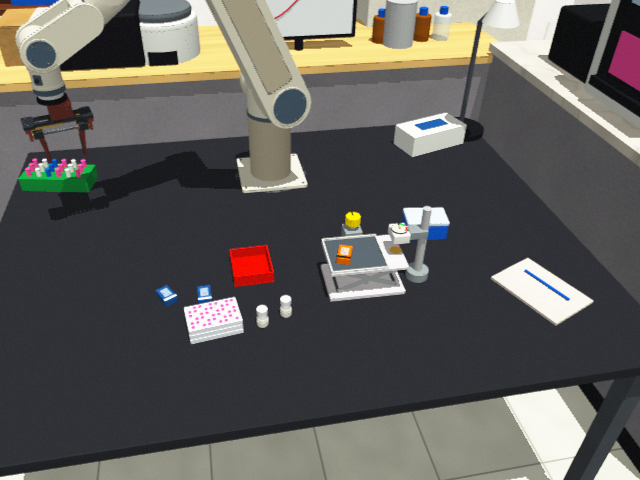

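View pics/side0.png

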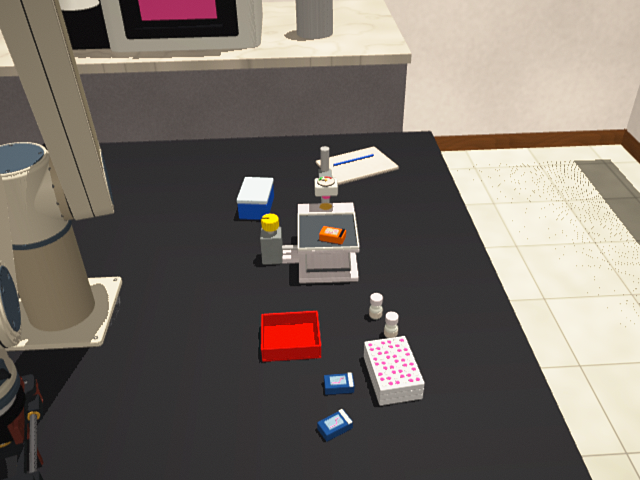

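View pics/wrist0.png

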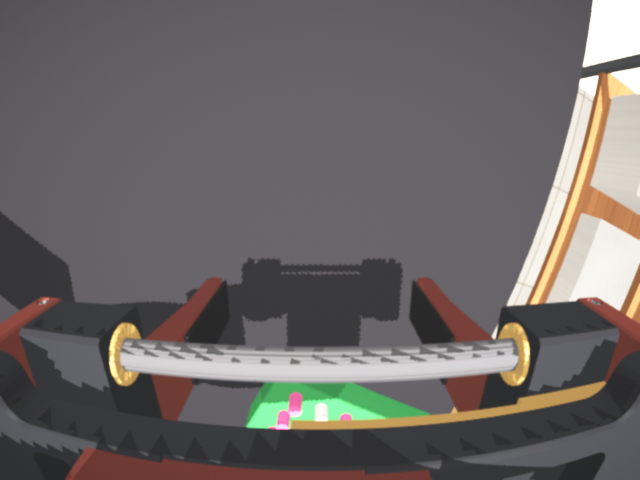

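```bash
cat > h.py <<'E'
from station import env, set_gripper, viewer, workorder
import numpy as np, cv2
from scipy.spatial.transform import Rotation as R
def quat(yaw):
    c,s=np.cos(yaw),np.sin(yaw)
    return R.from_matrix(np.array([[c,s,0],[s,-c,0],[0,0,-1]])).as_quat()
def toolT(st=None):
    st=st or env.read_state(); T=np.eye(4); T[:3,:3]=R.from_quat(st['orientation']).as_matrix(); T[:3,3]=st['tool_pos']; return T
def ray(name,px,T=None):
    P=viewer.camera_params(name); u=(px[0]-P['cx'])/P['fx']; v=(px[1]-P['cy'])/P['fy']
    if name=='wrist':
        r=np.hypot(u,v); k=np.sin(r)/r if r>1e-9 else 1
        d=np.array([u*k,-v*k,-np.cos(r)]); M=T@P['tool_from_camera']
    else: d=np.array([u,-v,-1.]); M=P['pose']
    d=M[:3,:3]@d; return M[:3,3],d/np.linalg.norm(d)
def at_z(name,px,z,T=None):
    o,d=ray(name,px,T); return o+d*(z-o[2])/d[2]
def proj(name,p,T=None):
    P=viewer.camera_params(name); M=P['pose'] if name!='wrist' else T@P['tool_from_camera']
    c=np.linalg.inv(M)@np.r_[p,1]; x,y,z=c[0],-c[1],-c[2]
    if name=='wrist':
        r=np.hypot(x,y); th=np.arctan2(r,z); k=th/r if r>1e-9 else 1/z
        return np.array([P['cx']+P['fx']*k*x,P['cy']+P['fy']*k*y])
    return np.array([P['cx']+P['fx']*x/z,P['cy']+P['fy']*y/z])
def go(x,y,z,yaw): env.reach([x,y,z],quat(yaw))
def snap(name,fn):
    T=toolT(); im=viewer.camera(name); cv2.imwrite('pics/%s.png'%fn,im); np.save('pics/%s.npy'%fn,T); return im,T
E
python3 - <<'E'
from h import *
for n,px,z in [('scene',(344,249),105),('side',(332,231),115),('scene',(353,216),121),('side',(270,219),121),('scene',(166,293),20),('side',(335,422),20),('scene',(204,292),20),('side',(339,382),20),('scene',(251,270),4),('side',(290,338),4),('scene',(425,210),64),('side',(257,188),64),('scene',(212,306),45),('side',(392,355),45),('side',(391,318),55),('side',(376,298),55),('scene',(399,229),169),('side',(326,181),169),('scene',(427,208),226),('side',(325,149),226)]:
    print(n,px,at_z(n,px,z).round())
for n in ['scene','side']:
    im=cv2.imread(f'pics/{n}0.png'); c=im[180:360,140:480] if n=='scene' else im[130:460,220:440]
    cv2.imwrite(f'pics/{n}0c.png',cv2.resize(c,None,fx=2.2 if n=='scene' else 1.8,fy=2.2 if n=='scene' else 1.8,interpolation=cv2.INTER_CUBIC))
E
```

```text
scene (344, 249) [587. 114. 105.]
side (332, 231) [607. 105. 115.]
scene (353, 216) [468. 167. 121.]
side (270, 219) [464. 157. 121.]
scene (166, 293) [ 582. -349.   20.]
side (335, 422) [ 579. -354.   20.]
scene (204, 292) [ 595. -253.   20.]
side (339, 382) [ 593. -262.   20.]
scene (251, 270) [ 510. -124.    4.]
side (290, 338) [ 502. -121.    4.]
scene (425, 210) [396. 411.  64.]
side (257, 188) [423. 397.  64.]
scene (212, 306) [ 677. -235.   45.]
side (392, 355) [ 699. -223.   45.]
side (391, 318) [ 711. -130.   55.]
side (376, 298) [688. -66.  55.]
scene (399, 229) [610. 247. 169.]
side (326, 181) [602. 240. 169.]
scene (427, 208) [611. 313. 226.]
side (325, 149) [604. 297. 226.]
```

View pics/scene0c.png

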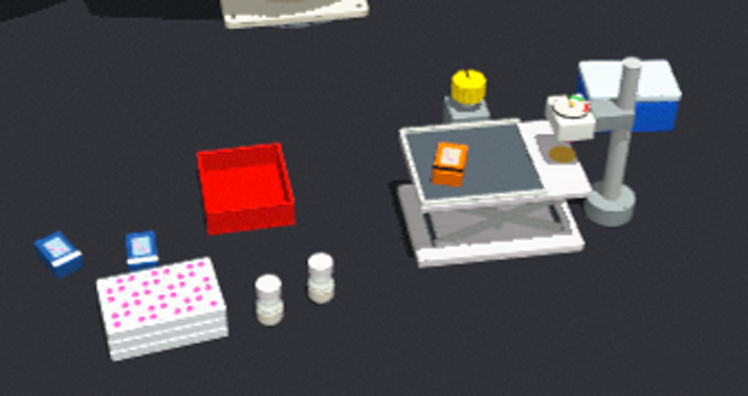

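View pics/side0c.png

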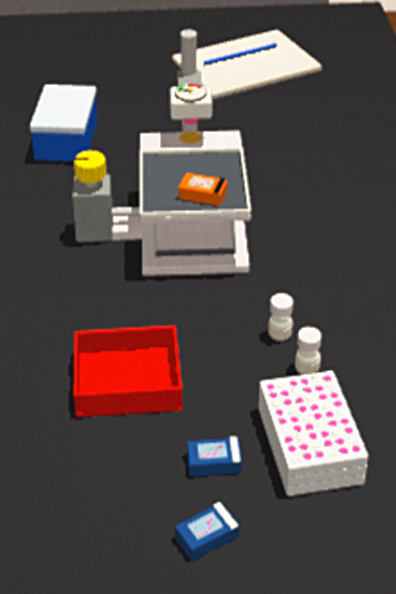

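```bash
python3 - <<'E'
from h import *
go(520,110,440,np.pi/2)
snap('wrist','w1')
print(env.read_state()['time_s'])
go(560,-250,400,np.pi/2)
snap('wrist','w2')
s=env.read_state();print(s['time_s'],s['qpos'],s['force'])
E
```

```text
3.0
4.4167 [-4.37447915e-01  3.12408727e-01  1.56063731e+00  3.03822919e-04
  1.26823927e+00 -4.38917542e-01] [ 0.19345007  0.27479309 -0.28311709]
```

View pics/w1.png

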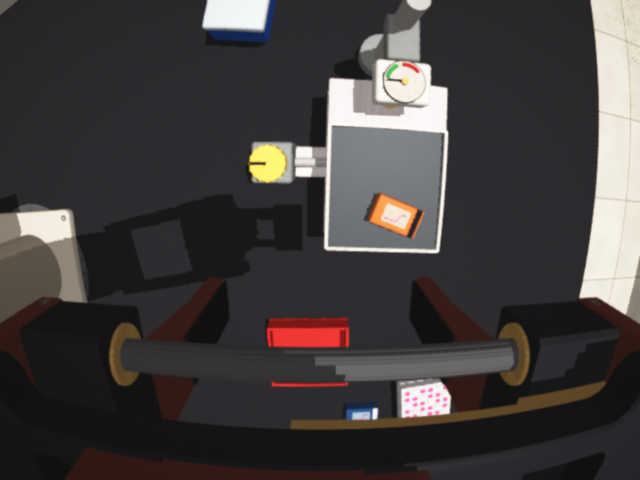

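View pics/w2.png

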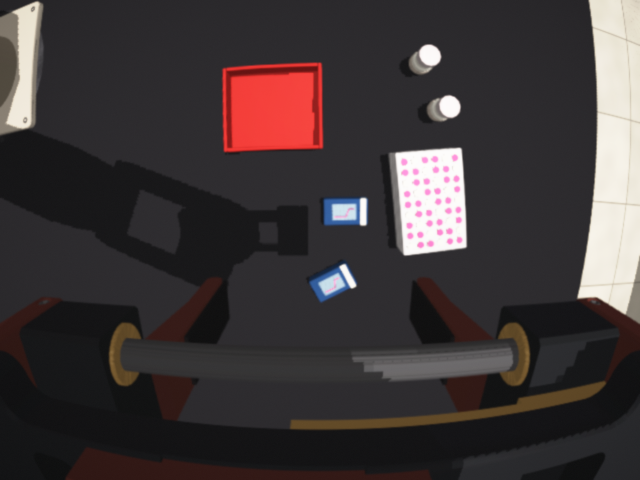

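w1: bay with orange cartridge at (395,215), knob (268,163), head (403,83). w2: tray (273,107), two fresh at (345,212) and (332,282), no others. Zooming in for corners.

```bash
python3 - <<'E'
import cv2,numpy as np
a=cv2.imread('pics/w1.png')[60:260,235:460]; b=cv2.imread('pics/w2.png')[40:310,210:480]
cv2.imwrite('pics/w1z.png',cv2.resize(a,None,fx=2.9,fy=2.9,interpolation=cv2.INTER_CUBIC))
b=cv2.imread('pics/w2.png')[190:310,290:390]
cv2.imwrite('pics/w2z.png',cv2.resize(b,None,fx=5,fy=5,interpolation=cv2.INTER_CUBIC))
E
```

```text
(no output)
```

View pics/w1z.png

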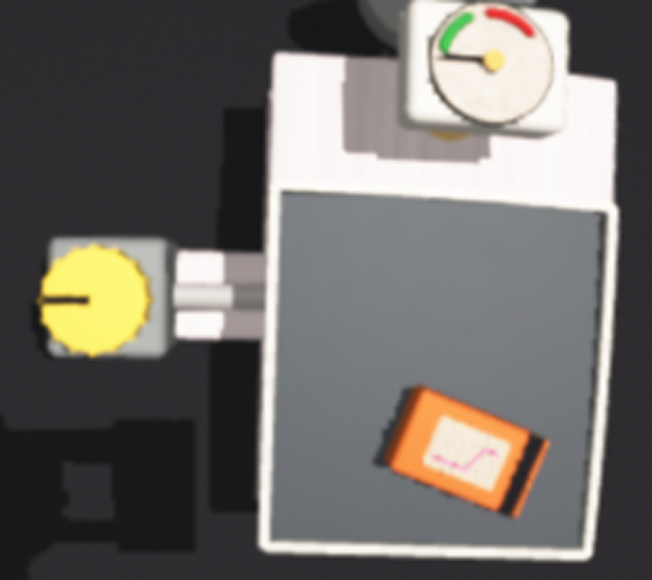

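View pics/w2z.png

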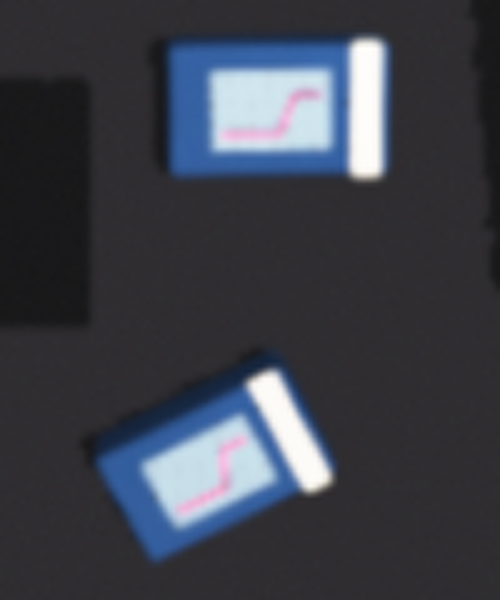

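```bash
cat > m.py <<'E'
from h import *
def quad(fn,pts,off,sc,z):
    T=np.load('pics/%s.npy'%fn); P=np.array([at_z('wrist',(off[0]+u/sc,off[1]+v/sc),z,T) for u,v in pts])
    c=P.mean(0); e=[np.linalg.norm(P[i]-P[(i+1)%4]) for i in range(4)]
    d=(P[1]+P[2]-P[0]-P[3]); print(fn,'c',c.round(1),'edges',np.round(e,1),'yaw(1st edge)',np.degrees(np.arctan2(d[1],d[0])).round(1)); return c
E
python3 - <<'E'
from m import *
o=(235,60);k=2.9
quad('w1',[(428,388),(549,441),(517,517),(402,468)],o,k,115)
quad('w1',[(274,190),(616,207),(590,558),(260,550)],o,k,101)
quad('w1',[(272,52),(617,80),(590,558),(262,550)],o,k,98)
T=np.load('pics/w1.npy')
print('knob',at_z('wrist',(235+97/k,60+299/k),121,T))
print('dial',at_z('wrist',(235+493/k,60+61/k),169,T))
quad('w1',[(408,0),(568,12),(565,135),(405,128)],o,k,169)
quad('w2',[(168,42),(386,40),(384,178),(168,177)],(290,190),5,20)
quad('w2',[(97,457),(278,370),(332,487),(156,562)],(290,190),5,20)
quad('w2',[(222,67),(322,63),(323,150),(224,152)],(0,0),1,35)
E
```

```text
w1 c [610.2 107.9 115. ] edges [53.1 32.7 50.8 32.5] yaw(1st edge) -22.2
w1 c [598.5 135.9 101. ] edges [137.2 145.3 138.5 143. ] yaw(1st edge) -1.1
w1 c [599.2 162.6  98. ] edges [139.3 199.1 138.7 199.3] yaw(1st edge) -1.6
knob [466.15666823 167.30779595 121.        ]
dial [602.23204209 249.40482305 169.        ]
w1 c [600.5 247.1 169. ] edges [54.4 43.  54.1 43.8] yaw(1st edge) 0.3
w2 c [ 593.9 -254.4   20. ] edges [54.7 35.4 55.  34.4] yaw(1st edge) 0.4
w2 c [ 579.5 -350.6   20. ] edges [53.  36.  51.4 33.9] yaw(1st edge) 25.8
w2 c [ 504.5 -123.9   35. ] edges [121.3 106.7 120.  106.5] yaw(1st edge) 0.0
```

```bash
cat > a.py <<'E'
from m import *
def pick(x,y,yaw,ztcp,op=44,zup=300,dyn=60):
    go(x,y,max(zup,ztcp+dyn),yaw)
    set_gripper(op)
    env.move_l([x,y,ztcp+30],rate=150)
    hit=env.move_l([x,y,ztcp],rate=60,f_stop=10)
    w=set_gripper(0)
    env.move_l([x,y,zup],rate=150)
    s=env.read_state(); print('hit',hit,'width',s['width'],'t',s['time_s'],s['tool_pos'])
E
python3 - <<'E'
from a import *
pick(610.2,107.9,np.radians(157.8),178)
snap('wrist','w3')
E
```

```text
hit False width 33.78476325163805 t 9.35 [609.65898213 107.80164819 299.04860092]
```

View pics/w3.png

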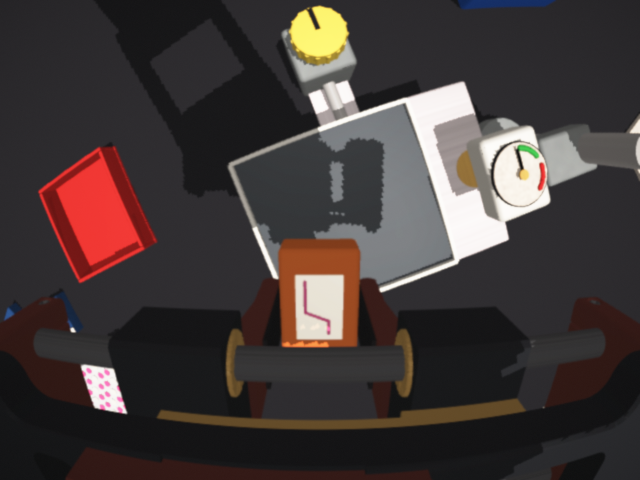

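Spent cartridge is held squarely at (320,300). Put it in the tray, then look at the fresh ones.

```bash
python3 - <<'E'
from a import *
go(504.5,-123.9,250,np.pi)
print(env.read_state()['width'])
print(env.move_l([504.5,-123.9,93],rate=120,f_stop=12))
set_gripper(46); env.move_l([504.5,-123.9,200],rate=200)
go(520,-300,400,np.pi/2)
snap('wrist','w4'); s=env.read_state(); print(s['time_s'],s['width'])
cv2.imwrite('pics/w4z.png',cv2.resize(cv2.imread('pics/w4.png')[40:290,210:480],None,fx=2.2,fy=2.2,interpolation=cv2.INTER_CUBIC))
E
```

```text
34.039785246015846
False
14.2167 45.59785108816671
```

View pics/w4.png

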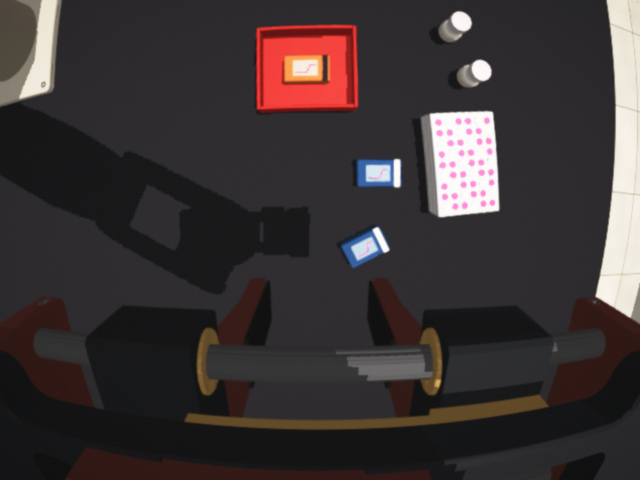

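Spent lies in the tray at (306,69); fresh at (378,173) and (365,247). Check they have not moved, then pick the first.

```bash
python3 - <<'E'
from a import *
T=np.load('pics/w4.npy')
print(at_z('wrist',(378.5,173.5),20,T),at_z('wrist',(365,247),20,T))
pick(594,-254.4,np.radians(0.4),85,zup=250)
snap('wrist','w5')
E
```

```text
[ 592.83361817 -255.11048999   20.        ] [ 578.20942081 -349.24123678   20.        ]
hit False width 33.65518592111732 t 19.2417 [ 593.47860628 -254.16123213  248.92534182]
```

View pics/w5.png

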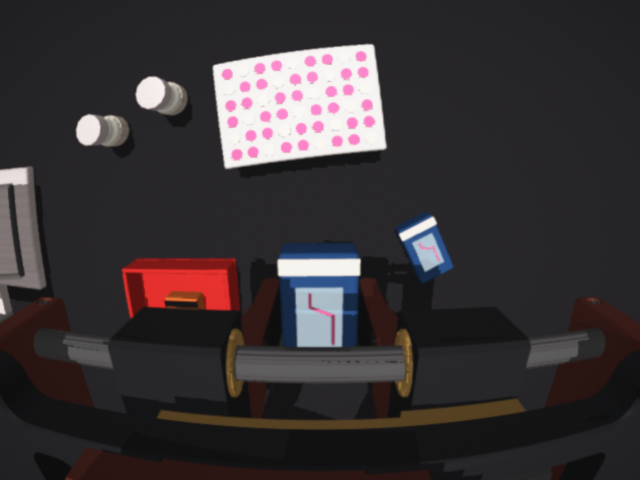

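```bash
cat >> a.py <<'E'
JY=np.radians(-1.5); BAY=np.array([599.,136.])
def bayp(x,y): return BAY+np.array([x*np.cos(JY)-y*np.sin(JY), x*np.sin(JY)+y*np.cos(JY)])
def place(bx,by,z=181,op=44):
    x,y=bayp(bx,by); go(x,y,290,np.pi/2+JY); print('w',env.read_state()['width'])
    h=env.move_l([x,y,200],rate=150,f_stop=15); h2=env.move_l([x,y,z],rate=40,f_stop=8); print(h,h2,env.read_state()['tool_pos'])
    set_gripper(op); env.move_l([x,y,300],rate=200)
E
python3 - <<'E'
from a import *
place(-30,-15)
go(520,40,420,np.pi/2); snap('wrist','w6')
go(520,-320,400,np.pi/2); snap('wrist','w7'); print(env.read_state()['time_s'])
cv2.imwrite('pics/w67.png',np.hstack([cv2.resize(cv2.imread(f'pics/{n}.png')[:300,200:540],None,fx=1.15,fy=1.15) for n in ('w6','w7')]))
E
```

```text
w 34.12925819469047
False True [568.19686256 121.74497769 180.24981408]
25.2583
```

View pics/w67.png

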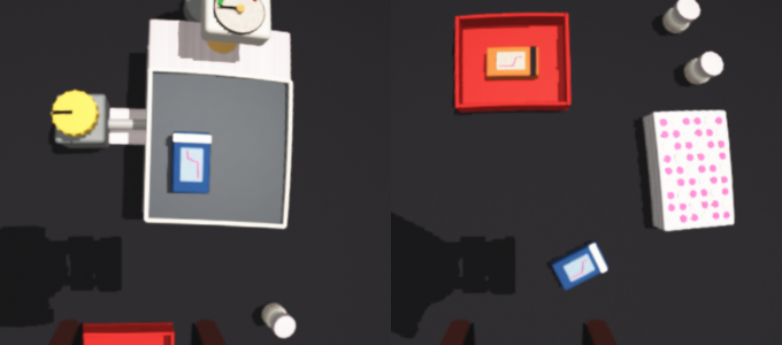

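First fresh lies flat in the bay's left half; the second is at roughly (364,231) in w7. Checking its pose and picking it up.

```bash
python3 - <<'E'
from a import *
im=cv2.imread('pics/w7.png')[:270,320:400]; T=np.load('pics/w7.npy')
m=(im.max(2)>80).astype(np.uint8); m[:200]=0
c,_=cv2.findContours(m,cv2.RETR_EXTERNAL,cv2.CHAIN_APPROX_NONE); c=max(c,key=cv2.contourArea)
r=cv2.minAreaRect(c); print(r); B=cv2.boxPoints(r)+[320,0]; P=[at_z('wrist',b,20,T) for b in B]; print(np.mean(P,0)); print(np.round(P,1))
print([np.degrees(np.arctan2(*(P[i+1]-P[i])[1::-1])).round(1) for i in range(3)])
pick(579,-350.3,np.radians(25.8),85,zup=250)
snap('wrist','w8')
E
```

```text
((44.600006103515625, 231.20004272460938), (28.621667861938477, 43.826927185058594), 63.43495178222656)
[ 579.0441255  -349.01209551   20.        ]
[[ 545.6 -345.1   20. ]
 [ 595.  -319.6   20. ]
 [ 612.9 -352.6   20. ]
 [ 562.6 -378.8   20. ]]
[np.float64(27.3), np.float64(-61.6), np.float64(-152.5)]
hit False width 33.75298399966052 t 29.8 [ 578.4739876  -349.97443947  248.80293127]
```

View pics/w8.png

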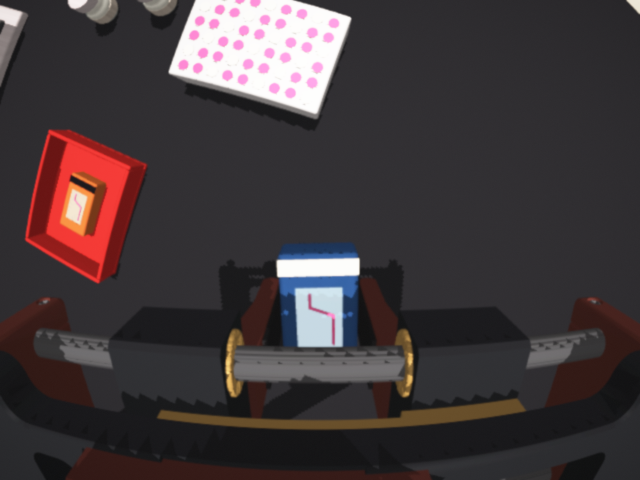

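```bash
python3 - <<'E'
from a import *
place(30,-15)
go(480,100,380,np.pi/2); snap('wrist','w9')
s=env.read_state(); print(s['time_s'],s['force'])
snap('side','s9'); cv2.imwrite('pics/s9z.png',cv2.resize(cv2.imread('pics/s9.png')[130:300,220:400],None,fx=3,fy=3,interpolation=cv2.INTER_CUBIC))
E
```

```text
w 33.84528429007879
False True [628.19570124 120.16921812 180.28537278]
34.7833 [0.39855565 0.4722808  1.0229269 ]
```

View pics/w9.png

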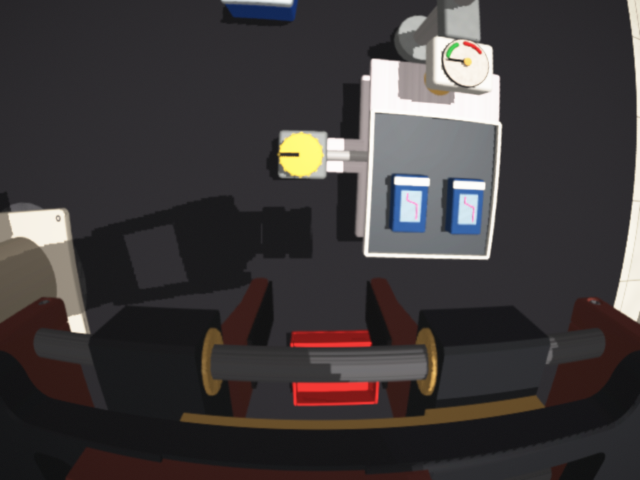

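View pics/s9z.png

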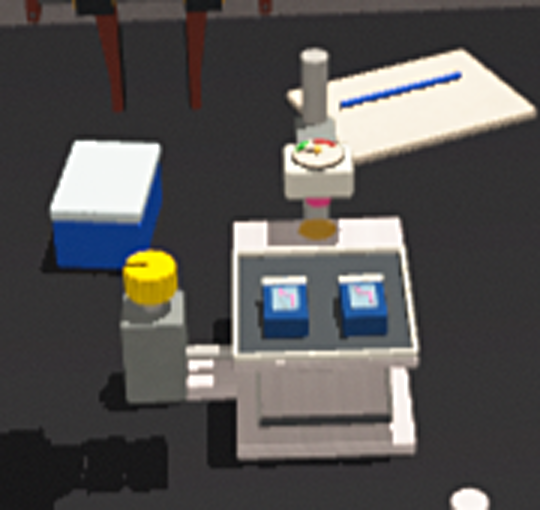

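```bash
python3 - <<'E'
from a import *
T=np.load('pics/w9.npy')
k1=at_z('wrist',(301.5,155),121,T); print('knob',k1)
# side gap
for px in [(326,197.7),(325.7,206.7)]:
    o,d=ray('side',px); t=(246-o[1])/d[1]; print((o+d*t).round(1))
T=np.eye(4); T[:3,3]=[466,166,180]
for yd in range(-60,200,10):
    T[:3,:3]=R.from_quat(quat(np.radians(yd))).as_matrix()
    print(yd, proj('wrist',[602,248,169],T).round(), 'q6 deg',19.6+90-yd)
E
```

```text
knob [465.08539208 166.58773559 121.        ]
[601.9 246.  117.8]
[600.9 246.   91.5]
-60 [-37. 350.] q6 deg 169.6
-50 [-52. 293.] q6 deg 159.6
-40 [-58. 230.] q6 deg 149.6
-30 [-52. 164.] q6 deg 139.6
-20 [-32.  96.] q6 deg 129.6
-10 [ 5. 28.] q6 deg 119.6
0 [ 58. -34.] q6 deg 109.6
10 [129. -86.] q6 deg 99.6
20 [ 214. -121.] q6 deg 89.6
30 [ 308. -135.] q6 deg 79.6
40 [ 403. -126.] q6 deg 69.6
50 [491. -95.] q6 deg 59.599999999999994
60 [565. -46.] q6 deg 49.599999999999994
70 [622.  14.] q6 deg 39.599999999999994
80 [662.  81.] q6 deg 29.599999999999994
90 [686. 149.] q6 deg 19.599999999999994
100 [695. 216.] q6 deg 9.599999999999994
110 [692. 279.] q6 deg -0.4000000000000057
120 [678. 338.] q6 deg -10.400000000000006
130 [656. 391.] q6 deg -20.400000000000006
140 [627. 438.] q6 deg -30.400000000000006
150 [593. 479.] q6 deg -40.400000000000006
160 [554. 513.] q6 deg -50.400000000000006
170 [512. 542.] q6 deg -60.400000000000006
180 [467. 564.] q6 deg -70.4
190 [421. 580.] q6 deg -80.4
```

```bash
cat >> a.py <<'E'
KX,KY=465.5,166.8
def turn(q6a,dq,n=None,z=181):
    """grip knob with joint 6 at q6a, turn clockwise by dq rad, release, lift"""
    s=env.read_state(); q=env.ik([KX,KY,290],quat(np.arctan2(KY,KX)+np.pi/2))
    assert q is not None; q=np.array(q); print('ik',q.round(3)); q[5]=q6a; env.move_joints(list(q))
    set_gripper(54)
    print('hit',env.move_l([KX,KY,z],rate=150,f_stop=10)); set_gripper(0)
    s=env.read_state(); print('width',s['width'],'F',s['force'].round(1)); q=np.array(s['qpos']); q0=q[5]
    n=n or max(1,int(np.ceil(dq/0.5)))
    for i in range(n):
        q[5]=q0+dq*(i+1)/n; env.move_joints(list(q)); 
    s=env.read_state(); print('F',s['force'].round(1),'tau',s['wrist_torque'].round(2),'q6',s['qpos'][5]-q0,'w',s['width'],'t',s['time_s'])
    set_gripper(54); env.move_l([KX,KY,290],rate=200)
def look(fn):
    go(520,150,380,np.pi/2); snap('wrist',fn); snap('side',fn+'s'); snap('scene',fn+'c')
    a=cv2.resize(cv2.imread(f'pics/{fn}.png')[60:260,170:470],None,fx=2.6,fy=2.6,interpolation=cv2.INTER_CUBIC)
    b=cv2.resize(cv2.imread(f'pics/{fn}s.png')[165:225,290:360],(420,360),interpolation=cv2.INTER_CUBIC)
    cv2.imwrite(f'pics/{fn}a.png',a); cv2.imwrite(f'pics/{fn}b.png',b); print('t',env.read_state()['time_s'])
E
python3 - <<'E'
from a import *
turn(-2.2,4.2)
look('k1')
E
```

```text
ik [ 0.32   0.249  1.924 -0.     0.969 -0.024]
hit False
width 40.15426065241535 F [-6.4  7.9  6.9]
F [-6.6 -4.3  5. ] tau [-0.95  1.12 -0.07] q6 4.198480107266361 w 39.63106666439685 t 43.2583
t 46.0917
```

```bash
python3 - <<'E'
import cv2
a=cv2.imread('pics/s9.png')[165:225,290:360];cv2.imwrite('pics/s9b.png',cv2.resize(a,(420,360),interpolation=cv2.INTER_CUBIC))
E
```

```text
(no output)
```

View pics/k1.png

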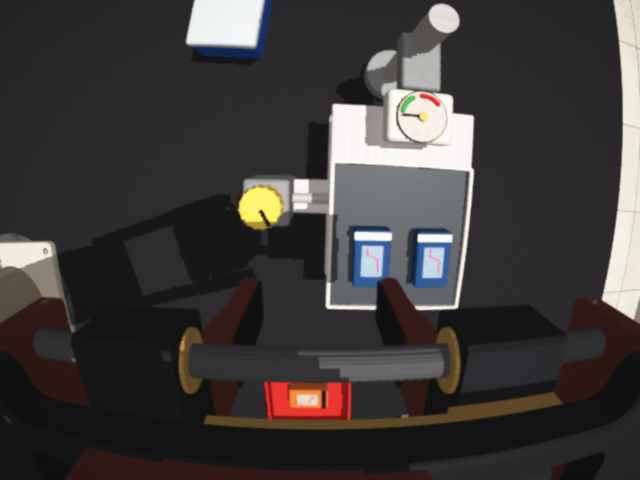

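View pics/k1b.png

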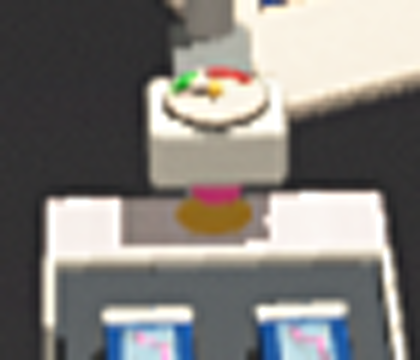

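View pics/s9b.png

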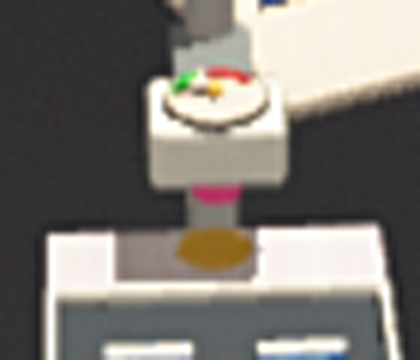

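Clockwise turning raises the platform (knob mark moved ~4.2 rad, needle still at rest). Remaining gap ≈ 13 mm; turn 2.1 rad more (8.4 mm).

```bash
python3 - <<'E'
from a import *
turn(-1.0,2.1)
look('k2')
a=cv2.imread('pics/k2a.png');b=cv2.imread('pics/k2b.png')
h=360; cv2.imwrite('pics/k2m.png',np.hstack([cv2.resize(cv2.imread('pics/k2.png')[70:220,220:480],(380,219)),cv2.resize(b,(255,219))]))
E
```

```text
ik [ 0.32   0.249  1.924 -0.     0.969 -0.024]
hit False
width 39.82718076694762 F [-0.8 -5.1  3.8]
F [-11.7  -4.5  11.6] tau [-0.77  1.93 -0.1 ] q6 2.1004299968466302 w 39.77123894328452 t 51.1333
t 53.25
```

View pics/k2b.png

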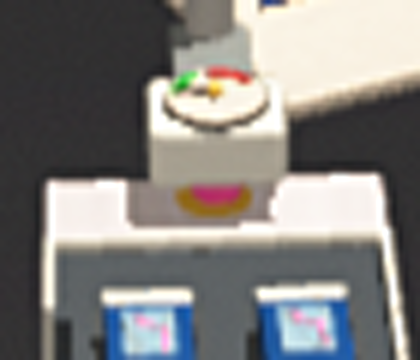

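View pics/k2a.png

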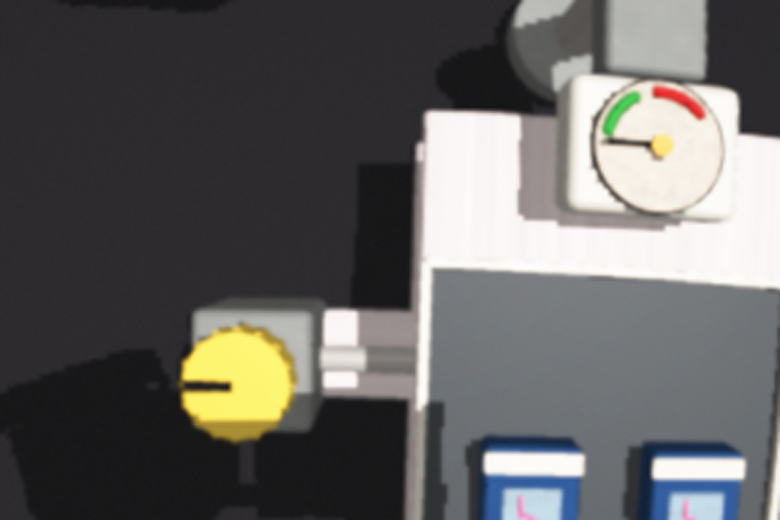

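Knob mark is back at one full turn (25.1 mm rise), needle still at rest; gap about 4 mm. Step 0.8 rad (3.2 mm, safe even if touching already).

```bash
python3 - <<'E'
from a import *
turn(-0.4,0.8)
look('k3')
E
```

```text
ik [ 0.32   0.249  1.924 -0.     0.969 -0.024]
hit False
width 39.837068634038815 F [-3.3 -5.8  5.9]
F [-4.1 -3.4  2. ] tau [-0.59  0.71 -0.09] q6 0.7946003943454673 w 39.59684410124345 t 56.3333
t 58.1417
```

View pics/k3b.png

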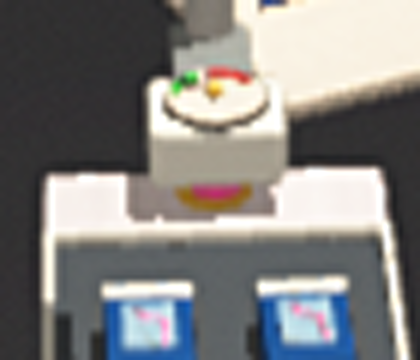

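View pics/k3a.png

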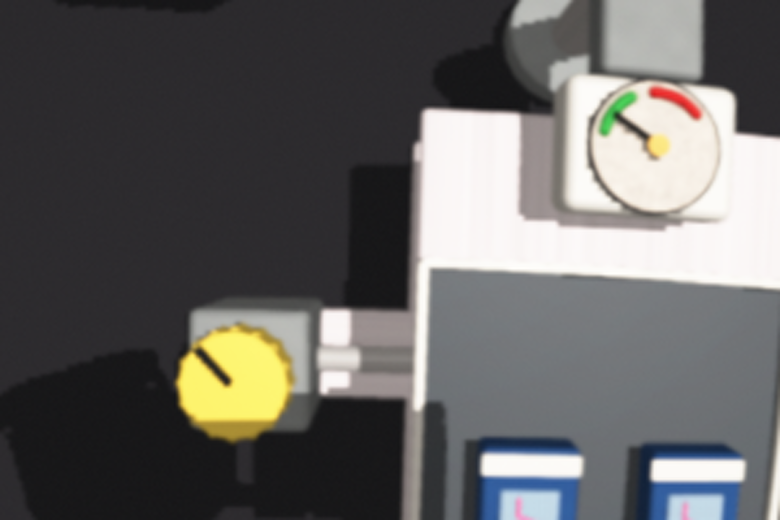

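Needle points to the middle of the green arc (~0.64 rad, ~2.1 mm). Final check of everything else.

```bash
python3 - <<'E'
from a import *
go(500,60,400,np.pi/2); env.hold(0.5); snap('wrist','f1'); snap('side','f1s')
b=cv2.imread('pics/f1s.png')[130:460,220:440]
cv2.imwrite('pics/f.png',np.hstack([cv2.resize(cv2.imread('pics/f1.png')[:400,100:540],(440,400)),cv2.resize(b,(267,400))]))
E
```

```text
(no output)
```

View pics/f.png

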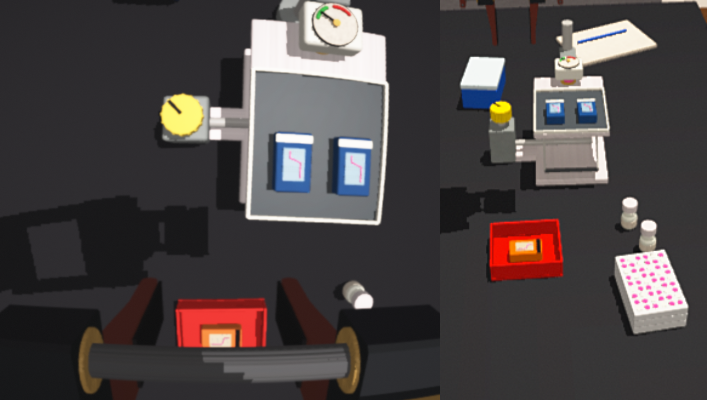

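Both fresh cartridges are flat in the bay, the spent one is in the tray, the needle is in the green, the bystanders have not moved and the gripper is clear.

```bash
python3 - <<'E'
from station import env, workorder
print(workorder.sign_off()); print(env.read_state()['time_s'])
E
```

```text
the job is handed in; nothing more can be done
None
the job is handed in; nothing more can be done
```

The job is done and handed in at about 60 s on the robot's clock.

- **Cartridges:** I moved the spent orange cartridge from the bay into the red tray. Then I laid the two fresh cartridges in the bay side by side. I saw only two fresh ones in any of the views.
- **Jack:** I turned the knob clockwise by about 7.1 rad in three strokes of 4.2, 2.1 and 0.8 rad. I let go and looked at the dial after each stroke.

**Last checks, all from the pictures:**
- The needle stood mid-green at about 0.65 rad, or roughly 2.1 mm of probe travel.
- Both fresh cartridges lay flat inside the rim, and the spent one was in the tray.
- The vials, plates and tip box were where they started, by eye.
- The gripper was clear of everything.

My first estimate of the probe gap from the side camera, 23–26 mm, was too low. The corrected one was about 29–30 mm, but the needle put contact at about 26 mm of rise. The last step was small enough that this made no difference. No other check failed.

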